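Feel along the thali's rim for a rough edge

ROBOT

A 7-joint arm with a two-finger parallel gripper is mounted at the origin on the work surface. World frame = base frame: x ahead of the robot, y to its left, z up, the work surface at z = 0. Lengths are in mm, angles in rad, forces in N, time in s.
With the tool pointing down it reaches from about 400 to 900 mm from the base axis. Payload 5.5 kg.
Tool frame: the origin (TCP) lies between the finger pads; the fingertips stand 11 mm ahead of it and the grasp point (between the pads) lies 8 mm behind it (robot.tip_extent is the distance from the TCP to the fingertips, in mm); z points along the fingers, y is the line along which they close (so a half turn about z gives the same grasp; the last joint's range is limited). The gripper opens to 92 mm and grips with 3 to 60 N. Pads are 19 mm wide; open, the fingers measure 130 mm over their backs; the gripper's body (75 mm by 190 mm) begins 47 mm behind the grasp point.
Start: joints at [1.495, 0.501, -0.427, 1.55, 0.221, 1.138, -0.21], TCP at [216.064, -613.038, 237.729] pointing down, gripper open.
Joint ranges: [-2.88, 2.88], [-0.31, 2.03], [-1.54, 1.56], [0.2, 2.42], [-1.41, 4.55], [0.19, 2.02], [-2.57, 2.57]. Speed limits (rad/s): [2.57, 2.57, 3.14, 3.14, 3.14, 3.14, 3.14].

INTERFACE

Orientations are given as a unit quaternion [w, x, y, z].
In Python, from bench import robot gives the robot as it stands.
- The arm moves only by the tool move_arm, never from a script. Its argument "increments" is a list that holds one entry, the list of rows, each a list of 5 numbers: the finger opening in mm, from 0 to 91.8, then the shift along the world's x, y, z scaled (see below), then the turn about the world's z scaled (see below). In form: [[[grip, x, y, z, yaw], ...]]. A call has 1 to 20 rows; each row shifts and turns the commanded pose from where the row before left it; what a row does not reach is not made up. The controller multiplies each number of a shift by 0.03 m and each number of a turn by 4 degrees. A row lasts 1/12 s, in which the tool goes at most 41.7 mm and 7.16 degrees, less where a joint would pass 70% of its speed; a pose out of reach is approached as far as the arm can. A call with a number of a shift or a turn outside -1 to 1 is refused whole. A call with a gripper value outside its range is refused whole. The fingers move at their own pace and stop on an object; "newtons" is the grip in N (left out, the last holds). Time passes only in rows, so rows that do not move let the fingers close. It gives the time, the measured TCP pose, the force, the opening and the grip force at its end, in the units of the state.
- robot.sense(): the state, without advancing time (a new reading comes with each control period).
- robot.get_image(name): name is "scene" or "top"; returns the picture (420x560x3 uint8, red, green, blue); there is no depth.
- robot.calibration(name): a dict with "vertical_fov" (degrees; the focal length in pixels is half the picture's height over the tangent of half this angle, whatever the lens; pixels are square), "cx", "cy" (the principal point, pixels), "view" (4x4, takes a point from world to camera coordinates). Camera axes: x right, y down, z forward; pixel columns grow to the right and rows downward; lengths in mm; the calibration is good to about 2 mm. A picture is of the moment at which its call begins. calibration takes no time and is no camera call.
- robot.sign_off(): hands the job in; it is judged then, once.
The state is a dict: "time": time; "qpos": joint angles; "dq": joint speeds; "joint_torque": joint torques, N m; "tcp_pos": TCP position; "eef_rot": TCP orientation; "contact_force": force on the tool from outside, world axes, zero at the start; "moment": the same for the moment, N m; "finger_gap": finger opening in mm; "gripper_force": force on a finger pad.
Only numpy, scipy, OpenCV 4.12 (cv2) and the standard library are available. Lean on these libraries where they do the work, as an engineer would, in place of code of your own. Each camera call takes 0.05 s, during which the arm holds its last target. There are 200 camera calls.

TASK

The rim of this new steel thali has to be felt for rough spots before anyone eats from it, and the rim of its large compartment, on your side, is still to do. Set your fingertips on top of the rim where the divider meets it on the left, run them along the rim with a light touch, round the side nearest you, to where the divider meets it on the right, and then take your hand away. Do not press hard, and do not lift, tip or shove the thali; leave the little bowl in it and the other things where they are.

Things in the scene. Friction and masses are not known exactly. Their poses are not given: they have to be found in the camera images.
- thali: Loose rigid round steel partition thali, 280 mm wide, 25 mm high, 0.5-0.85 kg. Origin: centre of underside, z up. Level, slippery flat rim 10 mm wide, 130-140 mm from the centre, top at 25 mm. A divider ridge 20 mm high, 9 mm wide, runs along its y axis at x = +12 mm, rim to rim. Its -x side, roughly facing the robot, is the large compartment; a ridge along +x splits the rest into two small ones.
- rim1 (a point): Point 1 of 10 on the rim of the large compartment, evenly spaced (about 50 mm, 21.1 degrees) from the divider's left end to its right end; the middle of the closed fingertips passes over them in this order. Start of the stroke: the left-hand end of the divider, where it meets the rim (thali's +y side). The point lies on the top of the rim, 25 mm above the thali's underside and 135 mm from its centre.
- rim2 (a point): Point 2 of 10 on the rim of the large compartment, evenly spaced (about 50 mm, 21.1 degrees) from the divider's left end to its right end; the middle of the closed fingertips passes over them in this order. The point lies on the top of the rim, 25 mm above the thali's underside and 135 mm from its centre.
- rim3 (a point): Point 3 of 10 on the rim of the large compartment, evenly spaced (about 50 mm, 21.1 degrees) from the divider's left end to its right end; the middle of the closed fingertips passes over them in this order. The point lies on the top of the rim, 25 mm above the thali's underside and 135 mm from its centre.
- rim4 (a point): Point 4 of 10 on the rim of the large compartment, evenly spaced (about 50 mm, 21.1 degrees) from the divider's left end to its right end; the middle of the closed fingertips passes over them in this order. The point lies on the top of the rim, 25 mm above the thali's underside and 135 mm from its centre.
- rim5 (a point): Point 5 of 10 on the rim of the large compartment, evenly spaced (about 50 mm, 21.1 degrees) from the divider's left end to its right end; the middle of the closed fingertips passes over them in this order. The fifth and sixth lie either side of the point of the rim on the thali's -x axis. The point lies on the top of the rim, 25 mm above the thali's underside and 135 mm from its centre.
- rim6 (a point): Point 6 of 10 on the rim of the large compartment, evenly spaced (about 50 mm, 21.1 degrees) from the divider's left end to its right end; the middle of the closed fingertips passes over them in this order. The point lies on the top of the rim, 25 mm above the thali's underside and 135 mm from its centre.
- rim7 (a point): Point 7 of 10 on the rim of the large compartment, evenly spaced (about 50 mm, 21.1 degrees) from the divider's left end to its right end; the middle of the closed fingertips passes over them in this order. The point lies on the top of the rim, 25 mm above the thali's underside and 135 mm from its centre.
- rim8 (a point): Point 8 of 10 on the rim of the large compartment, evenly spaced (about 50 mm, 21.1 degrees) from the divider's left end to its right end; the middle of the closed fingertips passes over them in this order. The point lies on the top of the rim, 25 mm above the thali's underside and 135 mm from its centre.
- rim9 (a point): Point 9 of 10 on the rim of the large compartment, evenly spaced (about 50 mm, 21.1 degrees) from the divider's left end to its right end; the middle of the closed fingertips passes over them in this order. The point lies on the top of the rim, 25 mm above the thali's underside and 135 mm from its centre.
- rim10 (a point): Point 10 of 10 on the rim of the large compartment, evenly spaced (about 50 mm, 21.1 degrees) from the divider's left end to its right end; the middle of the closed fingertips passes over them in this order. End of the stroke: the right-hand end of the divider, where it meets the rim (thali's -y side). The point lies on the top of the rim, 25 mm above the thali's underside and 135 mm from its centre.
- katori: Small loose steel bowl, 72 mm across and 36 mm high, standing inside the large compartment at least 35 mm inside the rim. Origin: centre of its underside. Bystander.
- bell: Brass hand bell standing on its mouth, 52 mm across, 90 mm high. Origin: centre of its underside. Bystander to the right of the thali.
- clip: Grey plastic clothes-peg style spring clip lying on its side, 76 mm long, up to 26 mm wide, 12 mm high. Origin: centre of its underside; x along its length. Bystander, front left of the thali.
- jar: Glass jar, 84 mm across and 135 mm high, its steel screw-top lid on. Origin: centre of its underside. Bystander to the left of the thali.

How it is judged (in metres and radians):
On the way, in this order (a step that is already met when the one before it is completed fails the run):
1. the fingertips touch the top of the rim at the divider's left end (horizontal distance between the grasp point and rim1 below 0.015 m and z of the grasp point in the frame of thali above 0.034 m and contact force between the fingers and thali between 0.2 and 25 N), for 0.1 s.
2. the fingertips touch the rim at point 2 of the stroke (horizontal distance between the grasp point and rim2 below 0.015 m and z of the grasp point in the frame of thali above 0.034 m and contact force between the fingers and thali between 0.2 and 25 N), for 0.1 s.
3. the fingertips touch the rim at point 3 of the stroke (horizontal distance between the grasp point and rim3 below 0.015 m and z of the grasp point in the frame of thali above 0.034 m and contact force between the fingers and thali between 0.2 and 25 N), for 0.1 s.
4. the fingertips touch the rim at point 4 of the stroke (horizontal distance between the grasp point and rim4 below 0.015 m and z of the grasp point in the frame of thali above 0.034 m and contact force between the fingers and thali between 0.2 and 25 N), for 0.1 s.
5. the fingertips touch the rim at point 5 of the stroke (horizontal distance between the grasp point and rim5 below 0.015 m and z of the grasp point in the frame of thali above 0.034 m and contact force between the fingers and thali between 0.2 and 25 N), for 0.1 s.
6. the fingertips touch the rim at point 6 of the stroke (horizontal distance between the grasp point and rim6 below 0.015 m and z of the grasp point in the frame of thali above 0.034 m and contact force between the fingers and thali between 0.2 and 25 N), for 0.1 s.
7. the fingertips touch the rim at point 7 of the stroke (horizontal distance between the grasp point and rim7 below 0.015 m and z of the grasp point in the frame of thali above 0.034 m and contact force between the fingers and thali between 0.2 and 25 N), for 0.1 s.
8. the fingertips touch the rim at point 8 of the stroke (horizontal distance between the grasp point and rim8 below 0.015 m and z of the grasp point in the frame of thali above 0.034 m and contact force between the fingers and thali between 0.2 and 25 N), for 0.1 s.
9. the fingertips touch the rim at point 9 of the stroke (horizontal distance between the grasp point and rim9 below 0.015 m and z of the grasp point in the frame of thali above 0.034 m and contact force between the fingers and thali between 0.2 and 25 N), for 0.1 s.
10. the fingertips have come along to the divider's right end, touching the rim (horizontal distance between the grasp point and rim10 below 0.015 m and z of the grasp point in the frame of thali above 0.034 m and contact force between the fingers and thali between 0.2 and 25 N), for 0.1 s.
At the end, for the whole second after the job is handed in: The rim was touched lightly (0.2 to 25 N) from above at all ten points in order (fingers within 15 mm of each); the thali stands flat, at rest, within 25 mm of where it began, the small bowl within 35 mm and bell, clip and jar within 20 mm of where they began (distance of thali from where it was at the start of the episode below 0.025 m and height (world z) of thali below 0.006 m and angle between thali's own z axis and vertical below 0.05 rad and linear speed of each of thali, katori, bell, clip, jar below 0.02 m/s and distance of katori from where it was at the start of the episode below 0.035 m and distance of each of bell, clip, jar from where it was at the start of the episode below 0.02 m).
It fails at once if the thali is struck or leaned on (over 150 N) (contact force between the fingers and thali above 150 N).
It fails at once if the thali is lifted or tipped (height (world z) of thali above 0.012 m or angle between thali's own z axis and vertical above 0.12 rad).
It fails at once if the thali is pushed away (over 30 mm) (distance of thali from where it was at the start of the episode above 0.03 m).
It fails at once if the small bowl, bell, clip or jar is disturbed (distance of katori from where it was at the start of the episode above 0.04 m or distance of any of bell, clip, jar from where it was at the start of the episode above 0.025 m).
It also fails if it takes over 69 s, if anything falls off the work surface, if the arm or the gripper's body presses on something with over 40 N, if the wrist force passes 120 N, or if a joint passes its speed limit or range.

## Working session

There is one attempt and no reset: what is moved stays moved. The work goes in short steps, Python scripts to look and compute and a tool call to move; the robot and the scene stay as the last step left them, time stands still between calls to the robot, and variables do not carry over. Pictures are saved under pics/ and viewed, at most 10 in all, crops included, and the job is handed in when it is done.

Besides the shell and the picture viewer there is one more tool, called after ">>>" by a JSON object that holds its "fn" and its "kwargs". move_arm: Moves the arm, as the interface text tells. Shifts and turns lie within -1 to 1; 1 stands for 0.03 m of shift or 4 degrees of turn. Its arguments: {"type":"object","properties":{"increments":{"type":"array","items":{"type":"array","items":{"type":"array","items":{"type":"number"}}}},"newtons":{"type":"number"}},"required":["increments"]}

```bash
mkdir -p pics
python3 - <<'E'
from bench import robot
import cv2,numpy as np
for n in("scene","top"):
    cv2.imwrite(f"pics/{n}0.png",cv2.cvtColor(robot.get_image(n),cv2.COLOR_RGB2BGR))
    c=robot.calibration(n);print(n,c["vertical_fov"],c["cx"],c["cy"],np.round(c["view"],4).tolist(),[k for k in c])
s=robot.sense();print(s["time"],s["tcp_pos"],s["eef_rot"],s["finger_gap"],s["contact_force"],robot.tip_extent)
E
```

```text
scene 47.37917303175465 284.2839662231597 210.1485989514799 [[-0.8804, 0.4737, 0.0207, 453.6647], [0.2617, 0.5219, -0.8119, -133.171], [-0.3954, -0.7094, -0.5834, 1444.1227], [0.0, 0.0, 0.0, 1.0]] ['vertical_fov', 'cx', 'cy', 'view']
top 49.45372792294672 275.76641189182413 209.5199381162182 [[0.0119, -0.9999, -0.0033, 42.8438], [-0.9834, -0.0111, -0.1813, 544.8888], [0.1813, 0.0054, -0.9834, 974.3972], [0.0, 0.0, 0.0, 1.0]] ['vertical_fov', 'cx', 'cy', 'view']
0.1 [ 215.77685792 -612.49135933  236.76308338] [-8.76423493e-04  9.85682739e-01  1.68608287e-01 -1.25511459e-04] 92.05910892486065 [ 0.69969006 -0.69987684 -0.03431184] 11.0
```

View pics/top0.png

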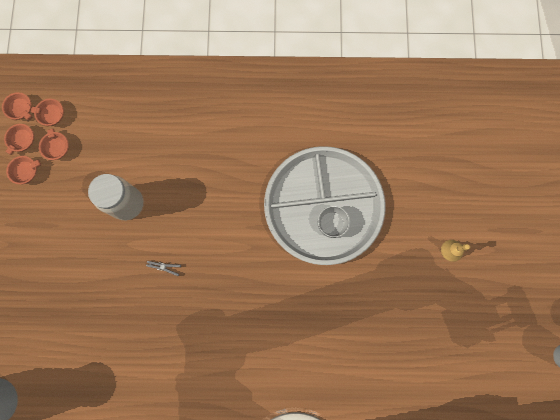

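View pics/scene0.png

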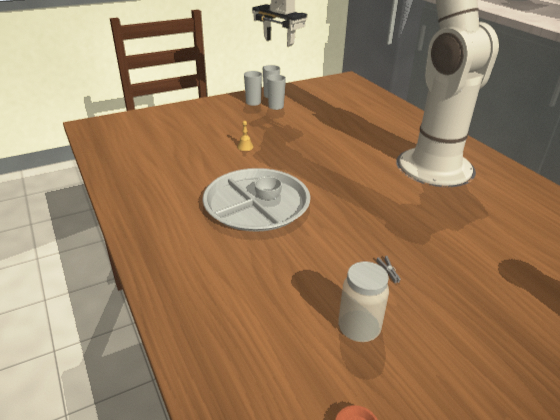

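The top view shows the thali at about (325,206) px with the divider running from (271,206) to (377,194) and the katori at (333,221). The jar is at (108,192), the clip at (165,267) and the bell at (453,250). The scene view confirms this layout, with the thali at (257,200) and the gripper open, off to the robot's right.

```bash
cat > h.py <<'E'
import cv2,numpy as np
from bench import robot
def ray(n,px):
    c=robot.calibration(n);V=np.array(c["view"]);f=210/np.tan(np.radians(c["vertical_fov"]/2))
    px=np.atleast_2d(px).astype(float)
    d=np.c_[(px[:,0]-c["cx"])/f,(px[:,1]-c["cy"])/f,np.ones(len(px))]@V[:3,:3]
    return -V[:3,:3].T@V[:3,3],d
def plane(n,px,z):
    o,d=ray(n,px);return (o+d*((z-o[2])/d[:,2])[:,None])[:,:2]
def tri(n1,p1,n2,p2):
    (o,d),(q,e)=ray(n1,p1),ray(n2,p2);A=np.c_[d[0],-e[0]]
    t=np.linalg.lstsq(A,q-o,rcond=None)[0];a=o+d[0]*t[0];b=q+e[0]*t[1];return (a+b)/2,np.linalg.norm(a-b)
def circ(P):
    for _ in range(5):
        A=np.c_[2*P,np.ones(len(P))];s=np.linalg.lstsq(A,(P**2).sum(1),rcond=None)[0]
        r=np.sqrt(s[2]+s[:2]@s[:2]);e=np.abs(np.hypot(*(P-s[:2]).T)-r);P=P[e<max(2.5*np.median(e),1)]
    return s[:2],r,len(P),e.max()
def greymask(im,lo=90):
    h=cv2.cvtColor(im,cv2.COLOR_RGB2HSV);return ((h[...,1]<60)&(h[...,2]>lo)).astype(np.uint8)*255
E
python3 - <<'E'
from h import *
for n,seed in(("top",(325,206)),("scene",(257,200))):
    im=cv2.cvtColor(cv2.imread(f"pics/{n}0.png"),cv2.COLOR_BGR2RGB)
    m=cv2.morphologyEx(greymask(im),cv2.MORPH_CLOSE,np.ones((5,5)))
    cs,_=cv2.findContours(m,cv2.RETR_EXTERNAL,cv2.CHAIN_APPROX_NONE)
    c=[c for c in cs if cv2.pointPolygonTest(c,seed,False)>0][0][:,0]
    print(n,cv2.fitEllipse(c))
    for z in(15,25):print(z,circ(plane(n,c,z)))
print(plane("top",[(271,206),(377,194),(318,155),(324,198)],20),plane("top",[(333,221)],36))
print("jar,clip,bell",plane("top",[(108,190)],135),plane("top",[(165,267)],12),plane("top",[(452,251)],0))
im=cv2.imread("pics/top0.png")[135:275,255:395]
cv2.imwrite("pics/c.png",cv2.resize(im,None,fx=4,fy=4,interpolation=cv2.INTER_CUBIC))
im=cv2.imread("pics/scene0.png")[155:245,190:320]
cv2.imwrite("pics/d.png",cv2.resize(im,None,fx=5,fy=5,interpolation=cv2.INTER_CUBIC))
E
```

```text
top ((324.2804260253906, 205.34584045410156), (117.17123413085938, 120.77684020996094), 110.04934692382812)
15 (array([565.25302156, -63.32951528]), np.float64(139.7400215132354), 326, np.float64(1.34331419400894))
25 (array([563.27080976, -62.30332645]), np.float64(138.3991861464305), 326, np.float64(1.3304248072695657))
scene ((255.9840087890625, 199.09762573242188), (61.28055953979492, 105.8240737915039), 89.37950134277344)
15 (array([560.74170918, -72.71279163]), np.float64(141.61698286707383), 236, np.float64(3.861477279677331))
25 (array([567.00243799, -59.30806226]), np.float64(139.6224858693589), 236, np.float64(3.807093231510663))
[[ 558.031491     60.44922334]
 [ 589.21946265 -185.67849817]
 [ 682.05234646  -48.97616098]
 [ 578.33654216  -62.39777597]] [[521.93076054 -80.75663381]]
jar,clip,bell [[565.93451659 397.32194939]] [[415.26744448 300.25650169]] [[ 460.48734191 -359.80113729]]
```

View pics/c.png

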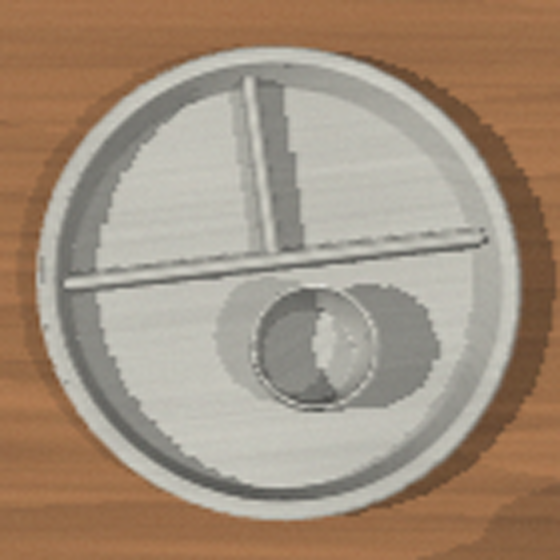

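View pics/d.png

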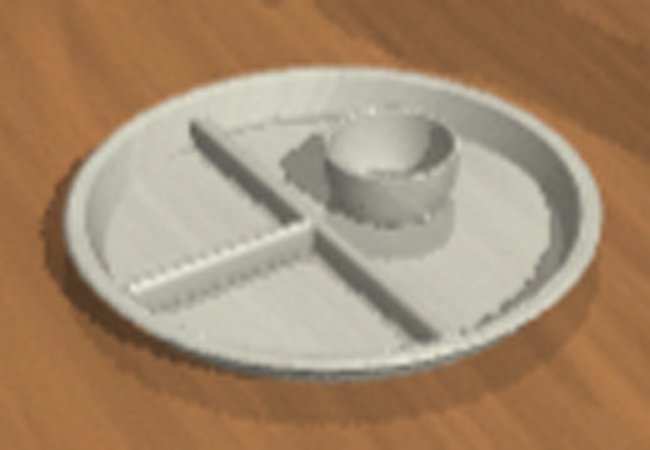

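The rim's two views agree at a height of about 22–25 mm. The thali's centre is about (564, -62) with a yaw of about 7.1°. The first move goes toward a point above rim1, closing the fingers on the way.

```bash
cat >> h.py <<'E'
C=np.array([564.,-62.]);YAW=7.1
def rim(k,r=135):
    a=np.radians(84.9+(k-1)*190.2/9+YAW);return C+r*np.c_[np.cos(a),np.sin(a)]
E
python3 - <<'E'
from h import *
k=np.arange(1,10.1,.5);P=rim(k)
for a,p,d in zip(k,P,np.diff(P,axis=0,append=np.nan)):print(a,p.round(1),(d/30).round(3))
E
```

```text
1.0 [559.3  72.9] [-0.822 -0.105]
1.5 [534.6  69.8] [-0.789 -0.254]
2.0 [511.   62.1] [-0.729 -0.394]
2.5 [489.1  50.3] [-0.644 -0.521]
3.0 [469.8  34.7] [-0.538 -0.631]
3.5 [453.6  15.8] [-0.413 -0.719]
4.0 [441.3  -5.8] [-0.274 -0.782]
4.5 [433.  -29.3] [-0.126 -0.819]
5.0 [429.2 -53.8] [ 0.026 -0.828]
5.5 [430.  -78.7] [ 0.178 -0.809]
6.0 [ 435.4 -103. ] [ 0.323 -0.763]
6.5 [ 445.1 -125.9] [ 0.458 -0.691]
7.0 [ 458.8 -146.6] [ 0.577 -0.595]
7.5 [ 476.1 -164.5] [ 0.676 -0.479]
8.0 [ 496.4 -178.8] [ 0.752 -0.347]
8.5 [ 518.9 -189.3] [ 0.803 -0.204]
9.0 [ 543.  -195.4] [ 0.827 -0.053]
9.5 [ 567.8 -196.9] [0.823 0.1  ]
10.0 [ 592.5 -194. ] [nan nan]
```

>>> {"fn": "move_arm", "kwargs": {"increments": [[[0,0.3,0.6,0,0],[0,0.38,0.76,0,0],[0,0.38,0.76,0,0],[0,0.38,0.76,0,0],[0,0.38,0.76,0,0],[0,0.38,0.76,0,0],[0,0.38,0.76,0,0],[0,0.38,0.76,0,0],[0,0.38,0.76,0,0],[0,0.38,0.76,0,0],[0,0.38,0.76,0,0],[0,0.38,0.76,0,0],[0,0.38,0.76,0,0],[0,0.38,0.76,0,0],[0,0.38,0.76,0,0],[0,0.38,0.76,0,0],[0,0.38,0.76,0,0],[0,0.38,0.76,0,0],[0,0.38,0.76,0,0],[0,0.38,0.76,0,0]]], "newtons": 10}}

```text
time: 1.77
tcp_pos: [441.7, -160.6, 237.6]
eef_rot: [-0.0, 0.986, 0.169, -0.0]
contact_force: [0.1, -0.5, -0.3]
finger_gap: 0.1
gripper_force: 0.0
```

>>> {"fn": "move_arm", "kwargs": {"increments": [[[0,0.33,0.65,0,0],[0,0.33,0.65,0,0],[0,0.33,0.65,0,0],[0,0.33,0.65,0,0],[0,0.33,0.65,0,0],[0,0.33,0.65,0,0],[0,0.33,0.65,0,0],[0,0.33,0.65,0,0],[0,0.33,0.65,0,0],[0,0.33,0.65,0,0],[0,0.33,0.65,0,0],[0,0.29,0.62,0,0],[0,0,0,-0.7,0],[0,0,0,-0.9,0],[0,0,0,-0.9,0],[0,0,0,-0.9,0],[0,0,0,-0.9,0],[0,0,0,-0.9,0],[0,0,0,-0.4,0],[0,0,0,0,0]]]}}

```text
time: 3.43
tcp_pos: [556.6, 70.7, 66.6]
eef_rot: [-0.0, 0.986, 0.169, -0.003]
contact_force: [-0.6, 0.1, 0.2]
finger_gap: 0.2
gripper_force: 0.0
```

Run:
```python
from h import *
for n,b in(("top",(135,275,255,395)),("scene",(115,265,180,370))):
    im=cv2.cvtColor(robot.get_image(n),cv2.COLOR_RGB2BGR);cv2.imwrite(f"pics/{n}1.png",im)
    cv2.imwrite(f"pics/{n}1c.png",cv2.resize(im[b[0]:b[1],b[2]:b[3]],None,fx=4,fy=4,interpolation=cv2.INTER_CUBIC))
s=robot.sense();print(s["tcp_pos"],s["contact_force"],s["qpos"])
```

```text
[559.40951344  71.59865074  70.08601634] [-0.03469645  0.90581421  0.81190028] [ 0.32308116  0.63130247 -0.64623802  1.88288374  0.51742543  0.80055776
 -1.83299195]
```

View pics/scene1c.png

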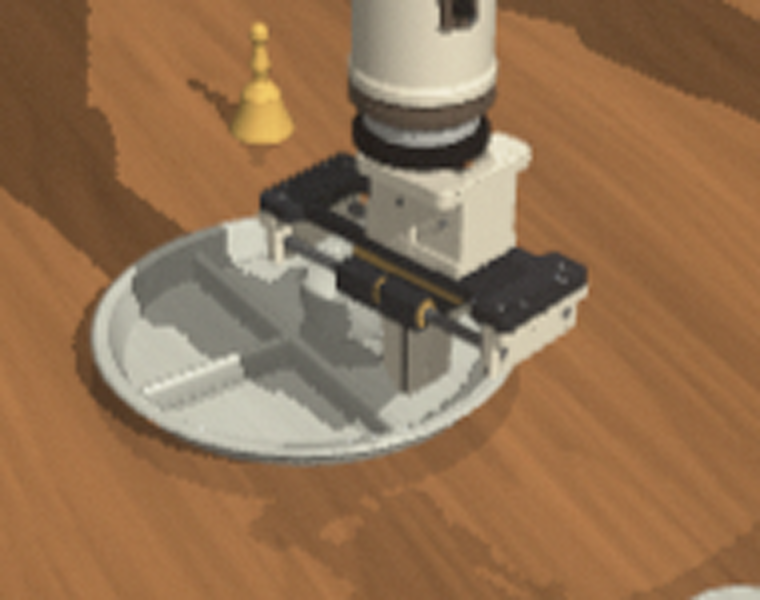

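The scene view shows the closed fingertips at crop (413,390), just above the rim at the divider's left end, and the bell at (262,90) is well clear. I'll descend slowly.

>>> {"fn": "move_arm", "kwargs": {"increments": [[[0,0,0.05,-0.3,0],[0,0,0,-0.3,0],[0,0,0,-0.2,0],[0,0,0,-0.1,0],[0,0,0,-0.05,0],[0,0,0,-0.05,0],[0,0,0,0,0],[0,0,0,0,0]]]}}

```text
time: 4.2
tcp_pos: [559.4, 72.8, 39.9]
eef_rot: [-0.0, 0.986, 0.169, 0.0]
contact_force: [0.1, -0.1, -0.5]
finger_gap: 0.4
gripper_force: 0.0
```

Run:
```python
from h import *
s=robot.sense();print(s["tcp_pos"],s["contact_force"])
c=robot.calibration("scene");V=np.array(c["view"]);f=210/np.tan(np.radians(c["vertical_fov"]/2))
p=V[:3,:3]@np.array([559.4,71.6,59])+V[:3,3];print(p[:2]/p[2]*f+[c["cx"],c["cy"]],"seen (283,212)")
```

```text
[559.3968386   72.81263206  39.86956618] [ 0.13354193 -0.0678732  -0.51457279]
[282.72018549 211.27636216] seen (283,212)
```

>>> {"fn": "move_arm", "kwargs": {"increments": [[[0,0,0,-0.04,0],[0,0,0,-0.04,0],[0,0,0,-0.03,0],[0,0,0,0,0],[0,0,0,0,0]]]}}

```text
time: 4.62
tcp_pos: [559.2, 72.8, 36.4]
eef_rot: [-0.0, 0.986, 0.169, 0.0]
contact_force: [-0.5, -0.2, -0.2]
finger_gap: 0.6
gripper_force: 0.0
```

>>> {"fn": "move_arm", "kwargs": {"increments": [[[0,0,0,-0.02,0],[0,0,0,-0.02,0],[0,0,0,0,0],[0,0,0,0,0]]]}}

```text
time: 4.95
tcp_pos: [559.3, 72.8, 36.3]
eef_rot: [0.0, 0.986, 0.169, 0.0]
contact_force: [-2.6, -1.1, 10.6]
finger_gap: 0.5
gripper_force: 5.2
```

>>> {"fn": "move_arm", "kwargs": {"increments": [[[0,0,0,0.01,0],[0,0,0,0,0],[0,-0.16,-0.02,0,0],[0,-0.16,-0.02,0,0],[0,-0.16,-0.02,0,0],[0,-0.17,-0.02,0,0],[0,-0.17,-0.03,0,0],[0,-0.16,-0.05,0,0],[0,-0.16,-0.05,0,0],[0,-0.16,-0.05,0,0],[0,-0.16,-0.05,0,0],[0,-0.15,-0.05,0,0],[0,0,0,0,0],[0,0,0,0,0]]]}}

```text
time: 6.12
tcp_pos: [511.1, 62.2, 36.3]
eef_rot: [0.0, 0.986, 0.169, 0.001]
contact_force: [0.7, -0.3, 9.4]
finger_gap: 0.7
gripper_force: 4.4
```

>>> {"fn": "move_arm", "kwargs": {"increments": [[[0,-0.14,-0.08,0,0],[0,-0.15,-0.08,0,0],[0,-0.15,-0.08,0,0],[0,-0.15,-0.08,0,0],[0,-0.14,-0.08,0,0],[0,-0.13,-0.1,0,0],[0,-0.13,-0.1,0,0],[0,-0.13,-0.1,0,0],[0,-0.13,-0.11,0,0],[0,-0.12,-0.11,0,0],[0,0,0,0,0],[0,0,0,0,0]]]}}

```text
time: 7.12
tcp_pos: [470.2, 34.6, 36.3]
eef_rot: [0.0, 0.986, 0.169, 0.001]
contact_force: [-0.3, 1.6, 9.3]
finger_gap: 0.1
gripper_force: 4.7
```

Run:
```python
from h import *
s=robot.sense();print(s["tcp_pos"],s["contact_force"])
im=cv2.cvtColor(robot.get_image("top"),cv2.COLOR_RGB2BGR);cv2.imwrite("pics/top2.png",im)
cv2.imwrite("pics/top2c.png",cv2.resize(im[135:285,235:395],None,fx=4,fy=4,interpolation=cv2.INTER_CUBIC))
```

```text
[470.19744968  34.6233247   36.26746597] [-0.26637086  1.5880232   9.27040872]
```

View pics/top2c.png

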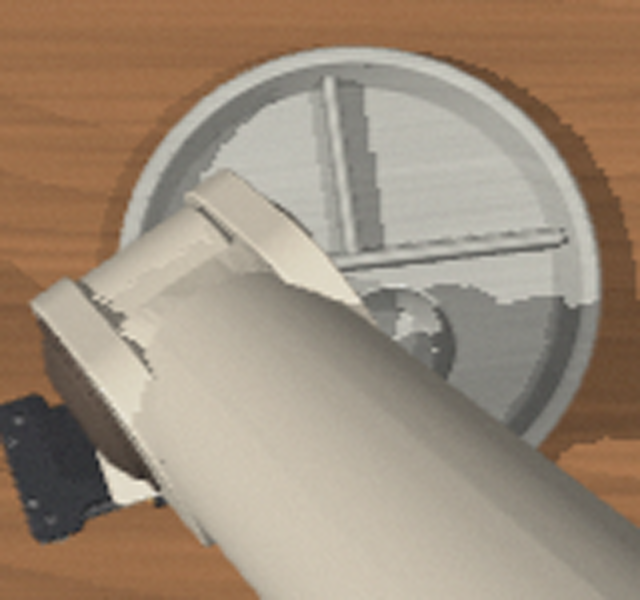

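The divider's right end is still at crop (565,237), the same place as before, and the katori hasn't moved either. The thali is still, so I'll continue.

>>> {"fn": "move_arm", "kwargs": {"increments": [[[0,-0.11,-0.12,0,0],[0,-0.11,-0.13,0,0],[0,-0.11,-0.13,0,0],[0,-0.11,-0.13,0,0],[0,-0.11,-0.12,0,0],[0,-0.09,-0.14,0,0],[0,-0.08,-0.14,0,0],[0,-0.08,-0.14,0,0],[0,-0.08,-0.15,0,0],[0,-0.08,-0.15,0,0],[0,0,0,0,0],[0,0,0,0,0]]]}}

```text
time: 8.17
tcp_pos: [441.6, -5.9, 36.2]
eef_rot: [0.0, 0.986, 0.169, 0.001]
contact_force: [0.2, 0.6, 9.1]
finger_gap: 0.7
gripper_force: 4.8
```

>>> {"fn": "move_arm", "kwargs": {"increments": [[[0,-0.06,-0.15,0,0],[0,-0.06,-0.15,0,0],[0,-0.05,-0.16,0,0],[0,-0.05,-0.16,0,0],[0,-0.05,-0.16,0,0],[0,-0.03,-0.16,0,0],[0,-0.03,-0.16,0,0],[0,-0.03,-0.16,0,0],[0,-0.02,-0.17,0,0],[0,-0.02,-0.17,0,0],[0,0,0,0,0],[0,0,0,0,0]]]}}

```text
time: 9.17
tcp_pos: [429.7, -53.7, 36.2]
eef_rot: [0.0, 0.986, 0.169, 0.001]
contact_force: [0.3, 1.5, 9.3]
finger_gap: 0.7
gripper_force: 4.8
```

>>> {"fn": "move_arm", "kwargs": {"increments": [[[0,0,-0.16,0,0],[0,0,-0.16,0,0],[0,0,-0.17,0,0],[0,0.01,-0.17,0,0],[0,0.01,-0.17,0,0],[0,0.03,-0.16,0,0],[0,0.03,-0.16,0,0],[0,0.04,-0.16,0,0],[0,0.04,-0.16,0,0],[0,0.04,-0.16,0,0],[0,0,0,0,0],[0,0,0,0,0]]]}}

```text
time: 10.17
tcp_pos: [435.5, -102.2, 36.2]
eef_rot: [-0.0, 0.986, 0.169, 0.001]
contact_force: [0.6, 2.6, 10.8]
finger_gap: 0.8
gripper_force: 5.3
```

>>> {"fn": "move_arm", "kwargs": {"increments": [[[0,0.06,-0.15,0,0],[0,0.06,-0.16,0,0],[0,0.07,-0.16,0,0],[0,0.07,-0.15,0,0],[0,0.07,-0.15,0,0],[0,0.09,-0.14,0,0],[0,0.09,-0.14,0,0],[0,0.09,-0.14,0,0],[0,0.09,-0.14,0,0],[0,0.1,-0.13,0,0],[0,0,0,0,0],[0,0,0,0,0]]]}}

```text
time: 11.17
tcp_pos: [458.6, -145.5, 36.2]
eef_rot: [-0.0, 0.986, 0.169, 0.0]
contact_force: [-2.1, 3.0, 12.5]
finger_gap: 0.4
gripper_force: 6.3
```

>>> {"fn": "move_arm", "kwargs": {"increments": [[[0,0.11,-0.13,0.01,0],[0,0.11,-0.13,0,0],[0,0.12,-0.12,0,0],[0,0.12,-0.12,0,0],[0,0.12,-0.12,0,0],[0,0.13,-0.1,0,0],[0,0.13,-0.1,0,0],[0,0.14,-0.1,0,0],[0,0.14,-0.1,0,0],[0,0.14,-0.09,0,0],[0,0,0,0,0],[0,0,0,0,0]]]}}

```text
time: 12.17
tcp_pos: [495.8, -179.4, 36.2]
eef_rot: [-0.0, 0.986, 0.169, -0.001]
contact_force: [-1.8, 1.1, 9.7]
finger_gap: 0.3
gripper_force: 5.0
```

Run:
```python
from h import *
im=cv2.cvtColor(robot.get_image("top"),cv2.COLOR_RGB2BGR);cv2.imwrite("pics/top3.png",im)
cv2.imwrite("pics/top3c.png",cv2.resize(im[135:285,235:395],None,fx=4,fy=4,interpolation=cv2.INTER_CUBIC))
```

```text
(no output)
```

View pics/top3c.png

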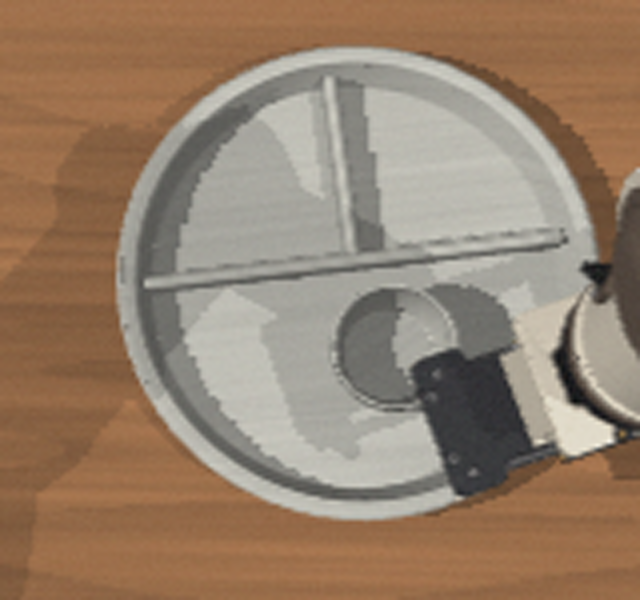

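The thali still hasn't moved: the divider runs from (148,283) to (565,237), and the katori is at (397,348). I'll finish the stroke.

>>> {"fn": "move_arm", "kwargs": {"increments": [[[0,0.15,-0.06,0,0],[0,0.15,-0.06,0,0],[0,0.15,-0.06,0,0],[0,0.15,-0.06,0,0],[0,0.16,-0.06,0,0],[0,0.16,-0.04,0,0],[0,0.16,-0.04,0,0],[0,0.16,-0.04,0,0],[0,0.16,-0.04,0,0],[0,0.16,-0.04,0,0],[0,0,0,0,0],[0,0,0,0,0]]]}}

```text
time: 13.22
tcp_pos: [542.6, -195.0, 36.3]
eef_rot: [0.0, 0.986, 0.169, -0.001]
contact_force: [-2.0, 0.1, 8.9]
finger_gap: 0.3
gripper_force: 4.6
```

>>> {"fn": "move_arm", "kwargs": {"increments": [[[0,0.16,-0.01,0,0],[0,0.16,-0.01,0,0],[0,0.17,-0.01,0,0],[0,0.17,-0.01,0,0],[0,0.17,-0.01,0,0],[0,0.17,0.02,0,0],[0,0.17,0.02,0,0],[0,0.16,0.02,0,0],[0,0.16,0.02,0,0],[0,0.16,0.02,0,0],[0,0,0,0,0],[0,0,0,0,0],[0,0,0,0,0]]]}}

```text
time: 14.3
tcp_pos: [592.4, -194.0, 36.4]
eef_rot: [0.0, 0.986, 0.169, -0.0]
contact_force: [-0.3, 0.1, 7.1]
finger_gap: 0.2
gripper_force: 3.7
```

>>> {"fn": "move_arm", "kwargs": {"increments": [[[0,0,0,0.05,0],[0,0,0,0.2,0],[0,0,0,0.5,0],[0,0,0,0.8,0],[0,0,0,0.8,0],[0,0,0,0.8,0],[0,0,0,0.8,0],[0,0,0,0.8,0],[0,0,0,0.8,0],[0,-0.3,-0.5,0,0],[0,-0.3,-0.7,0,0],[0,-0.3,-0.7,0,0],[0,-0.3,-0.7,0,0],[0,-0.3,-0.7,0,0],[0,-0.3,-0.7,0,0],[0,-0.3,-0.7,0,0],[0,-0.3,-0.7,0,0],[0,-0.2,-0.4,0,0],[0,0,0,0,0],[0,0,0,0,0]]]}}

```text
time: 15.97
tcp_pos: [514.6, -367.5, 202.6]
eef_rot: [-0.0, 0.986, 0.168, 0.0]
contact_force: [-0.6, 0.7, -0.1]
finger_gap: 0.3
gripper_force: 0.0
```

Run:
```python
from h import *
im=robot.get_image("top");a=cv2.cvtColor(cv2.imread("pics/top0.png"),cv2.COLOR_BGR2RGB)
for i in(a,im):
    m=cv2.morphologyEx(greymask(i),cv2.MORPH_CLOSE,np.ones((5,5)))
    cs,_=cv2.findContours(m,cv2.RETR_EXTERNAL,cv2.CHAIN_APPROX_NONE)
    c=[c for c in cs if cv2.pointPolygonTest(c,(325,206),False)>0][0][:,0]
    print(circ(plane("top",c,25)))
cv2.imwrite("pics/top4.png",cv2.cvtColor(im,cv2.COLOR_RGB2BGR))
```

```text
(array([563.27080976, -62.30332645]), np.float64(138.3991861464305), 326, np.float64(1.3304248072695657))
(array([563.31094234, -62.36429161]), np.float64(138.4437693711532), 317, np.float64(1.2890230731170504))
```

View pics/top4.png

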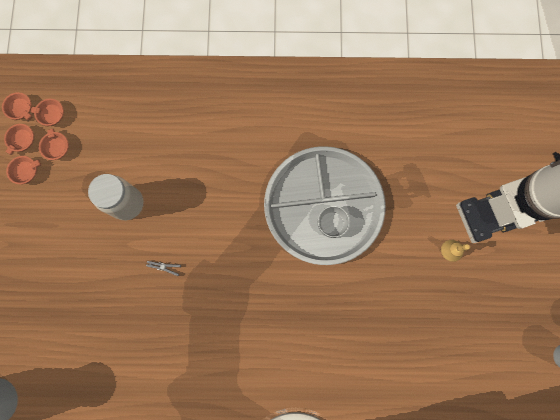

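The final top view shows everything where it began: thali (325,206), katori (333,221), jar (108,192), clip (165,267) and bell (453,250). The hand is clear of all of them.

```bash
python3 -c "
from bench import robot
print(robot.sign_off())"
```

```text
the job is handed in; nothing more can be done
None
```

I ran the closed fingertips along the rim of the large compartment from the divider's left end to its right end, reading about 7 to 12.5 N at the ten points; the last picture shows nothing moved, and the job is handed in at about 16 s, but sign-off returned no verdict.

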